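# Slacken the clamp wheel of a bench stop and push the stop up to the sample

### The job

The sliding stop on the bench fence is still clamped where the last job left it: slacken its knurled clamp wheel two full turns (not as many as three, or the screw comes out), anticlockwise as you face the wheel, by rolling a fingertip across the top of the rim stroke after stroke. Only then push the slackened stop along the fence with your fingers until its face rests against the end of the sample strip that lies between it and the fixed end stop. Everything is only touched and pushed: pinch or lift nothing, do not shove the stop along while it is still clamped, keep the strip where it lies, and leave the sanding block, screwdriver, tin and spacer stick alone.

Things in the scene. Friction and masses are not known exactly. Their poses are not given: they have to be found in the camera images.
- jig: Length-stop jig screwed to the bench: plywood base 240 (x) x 500 (y) x 18 mm, origin at the centre of its underside on the bench, z up. Place and yaw vary. Along its y runs an aluminium fence 25 mm thick, 470 mm long, its face at x = -60 mm looking to +x, top 54 mm above the bench. A fixed end stop stands on the face at y = +205 to +227 mm, top 50 mm. The sliding stop is on the strip's -y side.
- wheel_center (a point): Centre of the knurled steel clamp wheel, 50 mm diameter, 16 mm thick, axis level along the jig's x, 46.5 mm above the bench: the top of its rim, 71.5 mm up, stands 11 mm above the stop and fence. 10 mm of bare screw part it from the stop's block on its -x side. Its face, with one small dark dimple, looks to +x. It travels with the stop, and 2 mm to +x for each turn slackened.
- wheel (a joint): Wheel turn, rad: 0 fully tight, starts at 0 to 0.3, grows as it slackens (top of the rim moves to the jig's -y), 6.28 a turn (157 mm of rim). Turns against 1.4 N at the rim and stays where left; a fingertip pressed down on the rim's top with 3 to 15 N and moved to -y turns it without slip; it may be lifted and set back for the next stroke. The clamp frees the fence in the first third of a turn.
- stop_face (a point): Middle of the sliding stop's face towards the strip (jig's +y), 29 mm above the bench. The stop: dark steel block 56 mm (y) x 32 mm (x, 1.5 to 33.5 mm off the fence), 19 to 57 mm above the bench, thin saddle over the fence, top 60 mm. Slides only along the jig's y; slack it needs 10 N to push and stays where left; clamped it holds 25 N or more. Starts 105 to 200 mm from the strip.
- stop_back (a point): Middle of the sliding stop's opposite face, which looks to the jig's -y, 29 mm above the bench: the face to push on.
- strip_end (a point): Middle of the sample strip's end face that looks to the jig's -y, towards the stop, 28 mm above the bench.
- strip: The sample strip, loose wood 38 (x) x 150 (y) x 20 mm, about 90 g, lying on the base along the fence with its other end 0 to 2 mm from the fixed end stop. Origin at the centre of its underside, axes as the jig's.
- sander: Bystander: cork sanding block 60 x 105 x 31 mm, loose on the jig's base, origin at the centre of its underside.
- driver: Bystander: screwdriver with black handle, 190 mm, lying loose on the jig's base, about 30 mm thick at most; origin below its middle.
- tin: Bystander: closed tin, 84 mm in diameter, 105 mm high, standing on the bench off the jig's +y end; origin at the centre of its underside.
- spacer: Bystander: loose wooden spacer stick 25 x 170 x 22 mm lying on the bench between the robot and the jig; origin at the centre of its underside.
Not all that is in view belongs to the job. Leave any blue or green look-alike of the strip alone.

How it is judged:
By the outcome, as a careful person would: the job done as asked, in the order asked, and still so for the second after the job is handed in, with the robot touching nothing.
It also fails if it takes over 72 s, if anything falls off the work surface, if the arm or the gripper's body presses on something with over 40 N, if the wrist force passes 120 N, or if a joint passes its speed limit or range.

### The arm

A 6-joint arm with a two-finger parallel gripper is mounted at the origin on the work surface. World frame = base frame: x ahead of the robot, y to its left, z up, the work surface at z = 0. Lengths are in m, angles in rad, forces in N, time in s.
With the tool pointing down it reaches from about 0.35 to 0.775 m from the base axis. Payload 5.5 kg.
Tool frame: the origin (TCP) lies midway between the tips of the shut fingers; the grasp point (between the pads) lies 19 mm behind it; z points along the fingers, y is the direction in which the jaws open and shut (so a half turn about z gives the same grasp; the last joint's range is limited). The gripper opens to 85 mm and grips with 20 to 120 N. Pads are 22 mm wide; open, the fingers measure 114 mm over their backs; the gripper's body (76 mm by 85 mm) begins 54 mm behind the grasp point. The pads swing forward as they close: fully open they stand 13 mm farther back than shut.
Start: joints at [1.035, 0.313, 0.046, 1.304, 0, 1.431], TCP at [0.222, 0.531, 0.231] pointing down, gripper open.
Joint ranges: [-2.76, 2.76], [-0.86, 1.69], [-1.03, 1.26], [-2.2, 2.34], [-1.47, 1.5], [-3.14, 3.14]. Speed limits (rad/s): [2.57, 2.57, 3.14, 3.14, 3.14, 3.14].

### API

Orientations are given as a unit quaternion [w, x, y, z].
In Python, from workcell import env, vision, order gives the robot as it stands.
- The arm moves only by the shell command python3 -m jog 'ROWS' [FORCE]. ROWS is JSON, a list of rows, each an object with "twist": the turn, a rotation vector about the tool's x, y, z in degrees, a list of three; "offset": the shift along the tool's x, y, z in mm, a list of three; "jaw": the closure, from -1 (fully open) to 1 (shut). A call has 1 to 12 rows; each row is the pose to reach, as a shift and turn from the pose measured when the call began, along the tool's axes at that moment; what a row does not reach only later rows make up. A row lasts 1/10 s, in which the tool goes at most 50 mm and 8.59 degrees, less where a joint would pass 70% of its speed; a pose out of reach is approached as far as the arm can. A call with a gripper value outside its range is refused whole. The fingers move at their own pace and stop on an object; FORCE is the grip in N (left out, the last holds). Time passes only in rows, so rows that repeat a pose let the fingers close. It gives the time, the measured TCP pose, the force and the opening at its end, in the units of the state.
- env.get_state(): the state, without advancing time (a new reading comes with each control period).
- vision.read_camera(name): name is "scene" or "top"; returns the picture (420x560x3 uint8, red, green, blue); there is no depth.
- vision.camera_params(name): a dict with "mtx" (3x3 intrinsics, pixels), "R" (3x3) and "t" (3): a world point X has camera coordinates R X + t. Camera axes: x right, y down, z forward; pixel columns grow to the right and rows downward; lengths in m; the calibration is good to about 2 mm. A picture is of the moment at which its call begins. camera_params takes no time and is no camera call.
- order.hand_in(): hands the job in, once; it reports no verdict.
The state is a dict: "clock": time; "joint_pos": joint angles; "qvel": joint speeds; "tau": joint torques, N m; "tcp_pos": TCP position; "orientation": TCP orientation; "wrist_force": force on the tool from outside, world axes, zero at the start; "ft_torque": the same for the moment, N m; "finger_gap": finger opening in m.
Only numpy, scipy, OpenCV 4.12 (cv2) and the standard library are available. Lean on these libraries where they do the work, as an engineer would, in place of code of your own. Each camera call takes 0.05 s, during which the arm holds its last target. There are 200 camera calls.

## Working session

There is one attempt and no reset: what is moved stays moved. The work goes in short steps, Python scripts to look and compute and a shell command to move; the robot and the scene stay as the last step left them, time stands still between calls to the robot, and variables do not carry over. Pictures are saved under pics/ and viewed, about 8 in all and at most 12, crops included, and the job is handed in when it is done.

```bash
mkdir -p pics; ls
python3 - <<'E'
from workcell import env, vision
import cv2, numpy as np
for n in("scene","top"):
    im=vision.read_camera(n); cv2.imwrite(f"pics/{n}0.png",im[:,:,::-1]); p=vision.camera_params(n)
    print(n,np.round(p["mtx"],1).tolist(),np.round(p["R"],3).tolist(),np.round(p["t"],3).tolist())
print(env.get_state())
E
```

```text
pics
scene [[463.7, 0.0, 279.8], [0.0, 463.7, 209.5], [0.0, 0.0, 1.0]] [[0.665, 0.747, -0.01], [0.554, -0.502, -0.664], [-0.501, 0.436, -0.748]] [-0.412, -0.181, 1.534]
top [[431.8, 0.0, 280.6], [0.0, 431.8, 209.7], [0.0, 0.0, 1.0]] [[0.011, -1.0, 0.016], [-0.993, -0.013, -0.119], [0.119, -0.015, -0.993]] [0.093, 0.462, 1.112]
{'clock': 0.1, 'joint_pos': array([ 1.03541665e+00,  3.13899706e-01,  4.50497512e-02,  1.30361977e+00,
       -2.85863794e-05,  1.43118302e+00]), 'qvel': array([-0.00176853, -0.00098984,  0.00254054,  0.00044135, -0.00180935,
        0.00022609]), 'tau': array([ 2.22810391e-03, -4.81724060e+01,  2.99244493e+01,  1.27324436e-02,
       -1.02721069e-04,  4.16923482e-07]), 'tcp_pos': array([0.22144502, 0.53012133, 0.2304951 ]), 'orientation': array([-2.63565203e-04,  1.96594189e-01,  9.80484587e-01, -7.94229069e-04]), 'wrist_force': array([-0.61054071,  0.13052912,  0.10282818]), 'ft_torque': array([0.06078737, 0.03004524, 0.03265783]), 'finger_gap': 0.08501207540653917}
```

View pics/scene0.png

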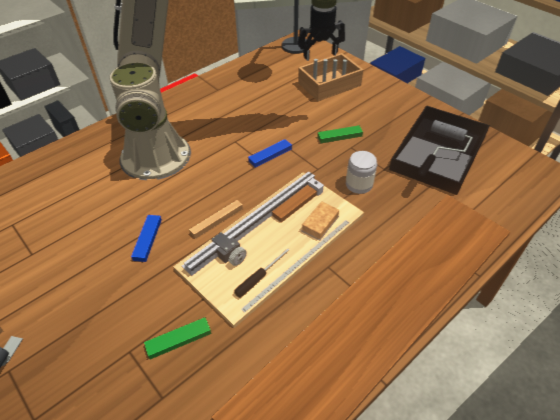

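View pics/top0.png

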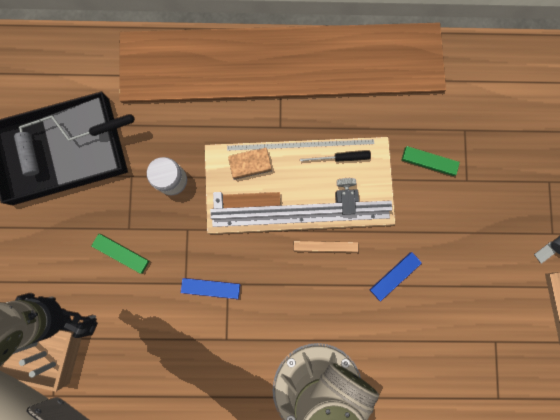

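The scene view shows the jig with the fence on the robot side and the wheel at about (237,256). In the top view the base spans about (206,140)-(393,232), the stop is near (347,200), the strip at (215-280,200), and the tin at (165,175). Next I'll measure the positions.

```bash
cat > h.py <<'E'
import numpy as np, cv2
from workcell import env, vision
def ray(n,u,v,z):
    p=vision.camera_params(n);K,R,t=p["mtx"],np.array(p["R"]),np.array(p["t"])
    c=-R.T@t; d=R.T@np.linalg.inv(K)@[u,v,1]; return c+d*(z-c[2])/d[2]
def proj(n,X):
    p=vision.camera_params(n);q=p["mtx"]@(p["R"]@np.array(X)+p["t"]); return q[:2]/q[2]
def crop(n,im,x,y,w,h,s,f):
    cv2.imwrite(f,cv2.resize(im[y:y+h,x:x+w,::-1],None,fx=s,fy=s,interpolation=cv2.INTER_CUBIC))
E
python3 - <<'E'
from h import *
im=vision.read_camera("top"); sc=vision.read_camera("scene")
crop("top",im,200,132,200,106,4,"pics/c1.png"); crop("s",sc,170,165,200,150,4,"pics/c2.png")
hsv=cv2.cvtColor(im,cv2.COLOR_RGB2HSV)
print(hsv[185,300],hsv[145,220],hsv[120,300],hsv[220,160])
h0=hsv[185,300].astype(int)
m=(abs(hsv[:,:,0].astype(int)-h0[0])<8)&(hsv[:,:,2]>170)&(hsv[:,:,1]>50)
m=cv2.morphologyEx(m.astype(np.uint8),cv2.MORPH_CLOSE,np.ones((3,3)))
c=max(cv2.findContours(m,0,2)[0],key=cv2.contourArea); r=cv2.minAreaRect(cv2.convexHull(c)); print(r)
w=np.array([ray("top",u,v,.018) for u,v in cv2.boxPoints(r)]);print(w.round(4))
q=cv2.approxPolyDP(cv2.convexHull(c),6,True)[:,0];print(q.tolist());print(np.array([ray("top",u,v,.018) for u,v in q]).round(4))
E
```

```text
[ 19  87 239] [ 19  89 236] [ 13 128 136] [ 14 127 142]
((299.2122802734375, 184.38206481933594), (88.43818664550781, 188.47409057617188), 87.51044464111328)
[[ 0.6372  0.3096  0.018 ]
 [ 0.6678 -0.2014  0.018 ]
 [ 0.4263 -0.2068  0.018 ]
 [ 0.3987  0.2919  0.018 ]]
[[388, 138], [394, 223], [207, 232], [205, 145]]
[[ 0.6624 -0.1919  0.018 ]
 [ 0.4302 -0.2035  0.018 ]
 [ 0.4004  0.2919  0.018 ]
 [ 0.6353  0.3045  0.018 ]]
```

View pics/c1.png

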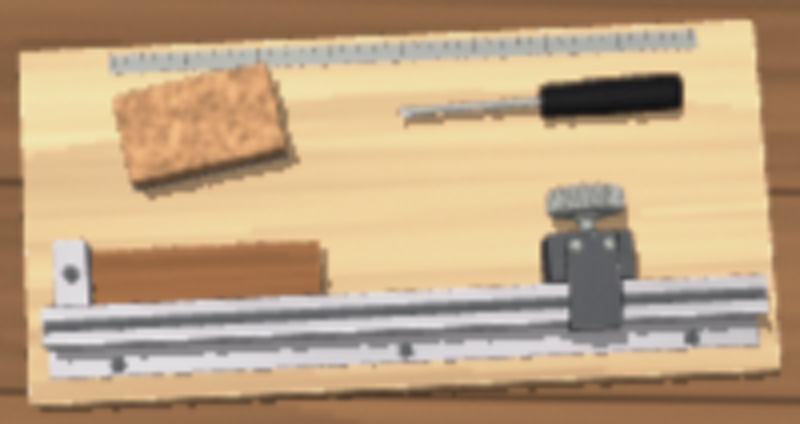

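View pics/c2.png

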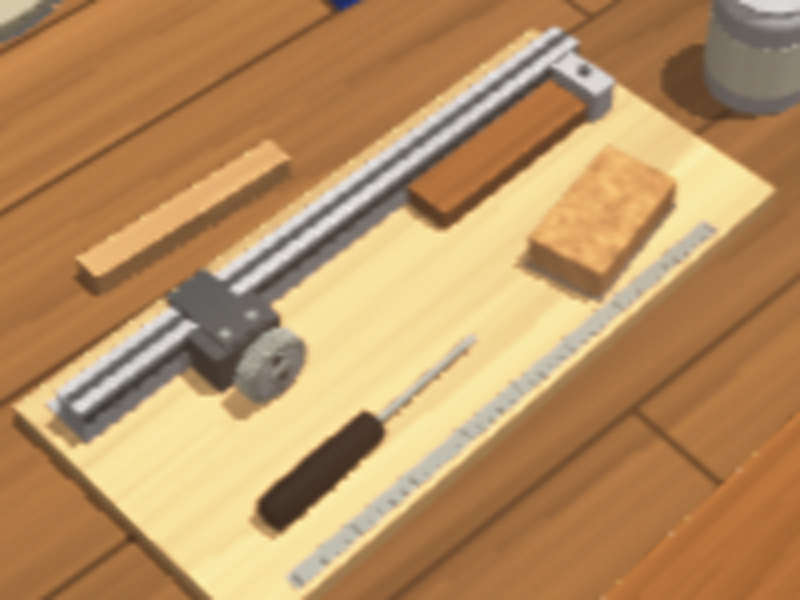

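c1 shows the base corners at (20,52), (752,20), (779,370) and (30,405). The wheel rim covers x 546-625, y 185-222, the block covers x 545-637, y 232-283, and the strip's top end edge is at x≈320. c2 confirms this, with the wheel face centred at about (272,366) and the driver well clear to +x.

```bash
cat >> h.py <<'E'
def c1(x,y,z): return ray("top",(x+.5)/4-.5+200,(y+.5)/4-.5+132,z)
def c2(x,y,z): return ray("scene",(x+.5)/4-.5+170,(y+.5)/4-.5+165,z)
E
python3 - <<'E'
from h import *
C=np.array([c1(x,y,.018) for x,y in[(20,52),(752,20),(779,370),(30,405)]]);print(C.round(4)) # +x+y,+x-y,-x-y,-x+y
print("sizes",[np.linalg.norm(C[i]-C[(i+1)%4]).round(4) for i in range(4)])
ey=(C[0]+C[3]-C[1]-C[2])[:2]; ex=(C[0]+C[1]-C[2]-C[3])[:2]
print("yaw",np.degrees(np.arctan2(-ey[0],ey[1])),np.degrees(np.arctan2(ex[1],ex[0])))
yaw=np.arctan2(-ey[0],ey[1]);o=C.mean(0)[:2];print("o",o)
R=np.array([[np.cos(yaw),-np.sin(yaw)],[np.sin(yaw),np.cos(yaw)]])
J=lambda p:(R.T@(p[:2]-o)*1000).round(1)
print("c0 cam",-np.array(vision.camera_params("top")["R"]).T@vision.camera_params("top")["t"])
for n,x,y,z in[("fixed top inner",90,270,.05),("fixed outer",53,270,.05),("strip end top",320,267,.038),("strip far x",200,244,.038),
 ("fence end -y",767,295,.054),("fence end +y",44,325,.054),("saddle",569,235,.06),("saddle",622,329,.06),("block -y top",632,250,.057),("block +y top",545,250,.057),
 ("wheel +y",546,205,.0465),("wheel -y",625,205,.0465),("wheel mid rimtop far",586,185,.0715),("rimtop near",586,212,.0715),("driver",540,100,.03),("driver h",680,110,.03),("sander",130,185,.031),("sander",290,150,.031),("sander",115,97,.031)]:
  print(n,J(c1(x,y,z)))
for n,x,y,z in[("wheel ctr s",273,366,.0465),("strip end s top",442,215,.038),("strip end s",411,190,.038),("base -x-y",15,408,.018),("base +x+y",775,188,.018)]:
  print(n,J(c2(x,y,z)))
E
```

```text
[[ 0.6364  0.3056  0.018 ]
 [ 0.6662 -0.1909  0.018 ]
 [ 0.4272 -0.2044  0.018 ]
 [ 0.3981  0.2915  0.018 ]]
sizes [np.float64(0.4974), np.float64(0.2394), np.float64(0.4967), np.float64(0.2387)]
yaw 3.3990064147507795 3.307943134588199
o [0.53195589 0.05043509]
c0 cam [0.32527147 0.11525183 1.15757822]
fixed top inner [-36.2 202.6]
fixed outer [-35.1 226.4]
strip end top [-39.4  53.7]
strip far x [-20.5 131.6]
fence end -y [ -73.4 -234. ]
fence end +y [-71.1 232.7]
saddle [ -29.2 -107.3]
saddle [ -91.7 -137.3]
block -y top [ -40.4 -147.9]
block +y top [-37.8 -91.6]
wheel +y [ -6.5 -95.8]
wheel -y [  -8.9 -147.6]
wheel mid rimtop far [   0.9 -118.4]
rimtop near [ -16.6 -117.2]
driver [ 67.7 -98.9]
driver h [  56.7 -192.3]
sander [ 22.2 176.5]
sander [41.  69.7]
sander [ 82.2 184.4]
wheel ctr s [  -2.9 -121.5]
strip end s top [-20.7  51.1]
strip end s [-52.8  52.2]
base -x-y [-115.3 -250.5]
base +x+y [120.2 249.1]
```

Everything checks out: base 497×239 mm, stop 56 mm long with its centre at jig y≈-120, strip end at y≈53, and wheel at jig (-8.5,-120.5). The helper below converts jig targets into tool-axis moves.

```bash
cat >> h.py <<'E'
from scipy.spatial.transform import Rotation as Ro
O=np.array([.532,.0505]);YAW=np.radians(3.37);RJ=np.array([[np.cos(YAW),-np.sin(YAW)],[np.sin(YAW),np.cos(YAW)]])
def tool():
    s=env.get_state();q=s["orientation"];return s,Ro.from_quat([q[1],q[2],q[3],q[0]])
def rep():
    s,R=tool();print("t",round(s["clock"],2),"jig mm",(RJ.T@(s["tcp_pos"][:2]-O)*1000).round(1),"z",(s["tcp_pos"][2]*1000).round(1),"F",np.r_[RJ.T@s["wrist_force"][:2],s["wrist_force"][2]].round(1),"gap",s["finger_gap"].round(3))
    return s,R
def goto(jx,jy,z):
    """print offset/twist to reach jig point (mm), tool down, tool x along jig +y"""
    s,R=rep();T=np.r_[O+RJ@np.array([jx,jy])/1000,z/1000]
    h=YAW+np.pi/2;D=np.column_stack([[np.cos(h),np.sin(h),0],[np.sin(h),-np.cos(h),0],[0,0,-1]])
    print("offset",(R.inv().apply(T-s["tcp_pos"])*1000).round(1),"twist",np.degrees((R.inv()*Ro.from_matrix(D)).as_rotvec()).round(2))
E
python3 -c "
from h import *
goto(-8.5,-116,200)"
```

```text
Traceback (most recent call last):
  File "h.py", line 21, in goto
    s,R=rep();T=np.r_[O+RJ@np.array([jx,jy])/1000,z/1000]
        ~~~^^
  File "h.py", line 17, in rep
    s,R=tool();print("t",round(s["clock"],2),"jig mm",(RJ.T@(s["tcp_pos"][:2]-O)*1000).round(1),"z",(s["tcp_pos"][2]*1000).round(1),"F",np.r_[RJ.T@s["wrist_force"][:2],s["wrist_force"][2]].round(1),"gap",s["finger_gap"].round(3))
                                                                                                                                                                                                            ^^^^^^^^^^^^^^^^^^^^^
AttributeError: 'float' object has no attribute 'round'
```

```bash
sed -i 's/s\["finger_gap"\].round(3)/round(s["finger_gap"],3)/' h.py
python3 -c "
from h import *
goto(-8.5,-116,200)"
```

```text
t 0.2 jig mm [-281.7  497.2] z 230.8 F [ 0.4 -0.6 -0.2] gap 0.085
offset [-514.7 -430.9   31.2] twist [-6.000e-02  3.000e-02  6.395e+01]
```

```bash
R='[{"offset":[-515,-431,31],"twist":[0,0,64],"jaw":1}]'; python3 -m jog '[{"offset":[-515,-431,31],"twist":[0,0,64],"jaw":1},{"offset":[-515,-431,31],"twist":[0,0,64],"jaw":1},{"offset":[-515,-431,31],"twist":[0,0,64],"jaw":1},{"offset":[-515,-431,31],"twist":[0,0,64],"jaw":1},{"offset":[-515,-431,31],"twist":[0,0,64],"jaw":1},{"offset":[-515,-431,31],"twist":[0,0,64],"jaw":1},{"offset":[-515,-431,31],"twist":[0,0,64],"jaw":1},{"offset":[-515,-431,31],"twist":[0,0,64],"jaw":1},{"offset":[-515,-431,31],"twist":[0,0,64],"jaw":1},{"offset":[-515,-431,31],"twist":[0,0,64],"jaw":1},{"offset":[-515,-431,31],"twist":[0,0,64],"jaw":1},{"offset":[-515,-431,31],"twist":[0,0,64],"jaw":1}]'
python3 -c "
from h import *
goto(-8.5,-110,90)"
```

```text
clock: 1.4
tcp_pos: [0.4978, -0.0038, 0.2035]
orientation: [0.0, 0.686, 0.727, -0.0]
wrist_force: [0.8, 1.1, -0.5]
finger_gap: 0.0002
t 1.4 jig mm [-37.4 -52.2] z 203.5 F [ 0.8  1.  -0.5] gap 0.0
offset [-57.7  29.  113.5] twist [-0.02  0.05 -0.07]
```

```bash
python3 -m jog '[{"offset":[-58,29,50],"jaw":1,"twist":[0,0,0]},{"offset":[-58,29,100],"jaw":1,"twist":[0,0,0]},{"offset":[-58,29,113],"jaw":1,"twist":[0,0,0]},{"offset":[-58,29,113],"jaw":1,"twist":[0,0,0]},{"offset":[-58,29,113],"jaw":1,"twist":[0,0,0]}]'
python3 -c "
from h import *
rep(); im=vision.read_camera('scene'); crop('s',im,190,205,100,75,8,'pics/c3.png')"
```

```text
clock: 1.9
tcp_pos: [0.5292, -0.0598, 0.0905]
orientation: [-0.001, 0.687, 0.727, -0.001]
wrist_force: [-0.3, -0.4, 1.0]
finger_gap: 0.0002
t 1.9 jig mm [  -9.2 -109.9] z 90.5 F [-0.4 -0.4  1. ] gap 0.0
```

View pics/c3.png

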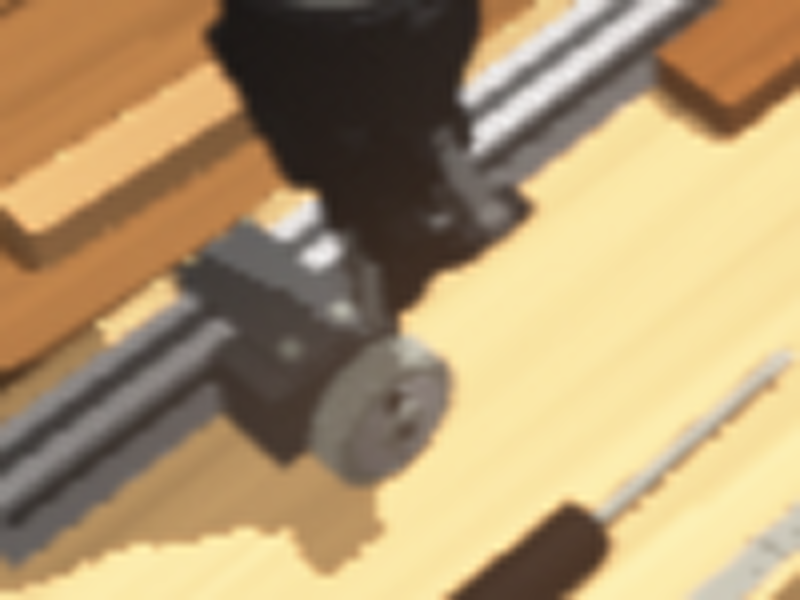

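The fingers are just above and to the +y side of the wheel top. The wheel face shows around (385,410) in the crop. Now a gentle descent to find contact.

```bash
python3 -m jog '[{"offset":[0,0,10],"jaw":1,"twist":[0,0,0]},{"offset":[0,0,17],"jaw":1,"twist":[0,0,0]},{"offset":[0,0,18.5],"jaw":1,"twist":[0,0,0]},{"offset":[0,0,18.5],"jaw":1,"twist":[0,0,0]}]'
python3 -c "
from h import *
rep()"; python3 -m jog '[{"offset":[0,0,1],"jaw":1,"twist":[0,0,0]},{"offset":[0,0,1],"jaw":1,"twist":[0,0,0]}]'
python3 -c "
from h import *
rep()"
```

```text
clock: 2.35
tcp_pos: [0.5303, -0.0594, 0.0735]
orientation: [0.0, 0.686, 0.728, -0.0]
wrist_force: [-0.5, -0.1, 0.6]
finger_gap: 0.0003
t 2.35 jig mm [  -8.2 -109.6] z 73.5 F [-0.5 -0.   0.6] gap 0.0
clock: 2.55
tcp_pos: [0.5304, -0.0593, 0.0727]
orientation: [0.001, 0.686, 0.728, -0.0]
wrist_force: [-0.2, 0.4, -0.5]
finger_gap: -0.0001
t 2.55 jig mm [  -8.1 -109.5] z 72.7 F [-0.2  0.4 -0.5] gap -0.0
```

```bash
python3 -m jog '[{"offset":[0,0,1],"jaw":1,"twist":[0,0,0]},{"offset":[0,0,1.5],"jaw":1,"twist":[0,0,0]}]'
python3 -c "
from h import *
rep();rep()"; python3 -m jog '[{"offset":[0,0,0.7],"jaw":1,"twist":[0,0,0]},{"offset":[0,0,1],"jaw":1,"twist":[0,0,0]}]'
python3 -c "
from h import *
rep();rep()"
```

```text
clock: 2.75
tcp_pos: [0.5305, -0.0594, 0.0712]
orientation: [0.001, 0.686, 0.728, -0.0]
wrist_force: [-0.6, -0.4, 1.2]
finger_gap: -0.0001
t 2.75 jig mm [  -8.  -109.6] z 71.2 F [-0.7 -0.3  1.2] gap -0.0
t 2.75 jig mm [  -8.  -109.6] z 71.2 F [-0.7 -0.3  1.2] gap -0.0
clock: 2.95
tcp_pos: [0.5307, -0.0594, 0.0709]
orientation: [0.001, 0.686, 0.728, 0.0]
wrist_force: [-1.4, 1.1, 6.1]
finger_gap: 0.0002
t 2.95 jig mm [  -7.8 -109.6] z 70.9 F [-1.4  1.2  6.1] gap 0.0
t 2.95 jig mm [  -7.8 -109.6] z 70.9 F [-1.4  1.2  6.1] gap 0.0
```

```bash
python3 -m jog '[{"offset":[-5,0,1],"jaw":1,"twist":[0,0,0]},{"offset":[-10,0,1],"jaw":1,"twist":[0,0,0]},{"offset":[-15,0,1],"jaw":1,"twist":[0,0,0]},{"offset":[-20,0,1],"jaw":1,"twist":[0,0,0]}]'
python3 -c "
from h import *
rep(); im=vision.read_camera('scene'); crop('s',im,190,205,100,75,8,'pics/c4.png')"
```

```text
clock: 3.35
tcp_pos: [0.5321, -0.0794, 0.0711]
orientation: [0.001, 0.686, 0.728, 0.001]
wrist_force: [-2.3, 0.3, 6.6]
finger_gap: -0.0002
t 3.35 jig mm [  -7.5 -129.7] z 71.1 F [-2.3  0.4  6.6] gap -0.0
```

View pics/c4.png

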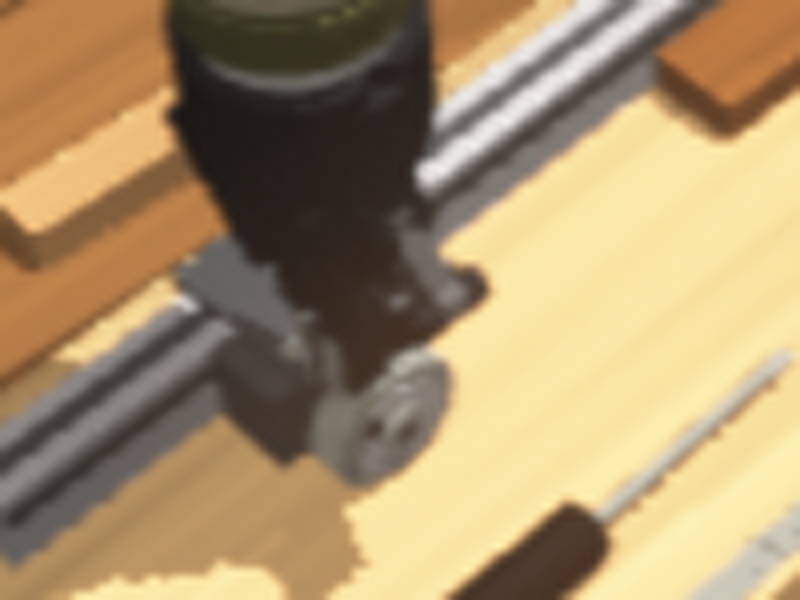

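```bash
cat >> h.py <<'E'
def face(im_or_crop,x0,y0,s,wy,wx=-0.5,f=None):
    """rectify plane jig x=wx around (wy, z46.5): 60 mm square -> 360 px, as seen facing the wheel (right = jig +y)"""
    g=np.array([(a,b) for a in(-30,30) for b in(30,-30)],float)
    P=np.array([proj("scene",np.r_[O+RJ@np.array([wx,wy+a])/1000,(46.5+b)/1000]) for a,b in g])
    P=((P-[x0,y0]+.5)*s-.5).astype(np.float32)
    Q=np.array([((a+30)*6,(30-b)*6) for a,b in g],np.float32)
    return cv2.warpPerspective(im_or_crop,cv2.getPerspectiveTransform(P,Q),(360,360))
E
python3 - <<'E'
from h import *
a=[face(cv2.imread(f"pics/{n}.png"),190,205,8,-120.5) for n in("c3","c4")]
cv2.imwrite("pics/f1.png",np.hstack(a))
E
```

```text
(no output)
```

View pics/f1.png

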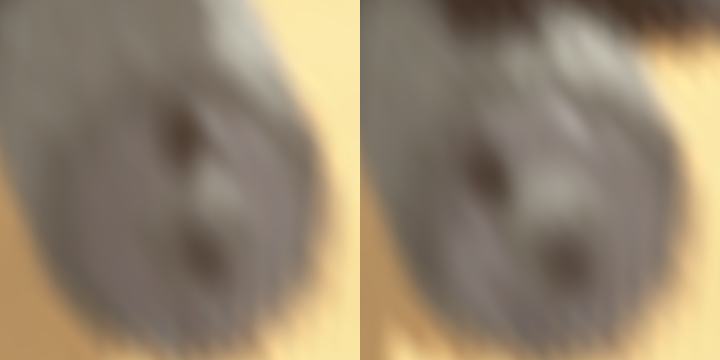

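Facing the wheel, the dimple moved from (180,130) to (130,172) about the centre near (192,215). That is about 47° anticlockwise for 20 mm of travel, so there is no slip. I'll use longer strokes of 37 mm, dipping about 1 mm at each end to follow the rim.

```bash
python3 -m jog '[{"offset":[-5,0,1.5],"jaw":1,"twist":[0,0,0]},{"offset":[-9,0,2.3],"jaw":1,"twist":[0,0,0]},{"offset":[-9,0,-8],"jaw":1,"twist":[0,0,0]},{"offset":[28,0,-8],"jaw":1,"twist":[0,0,0]},{"offset":[28,0,1],"jaw":1,"twist":[0,0,0]},{"offset":[28,0,2.5],"jaw":1,"twist":[0,0,0]},{"offset":[18,0,1.7],"jaw":1,"twist":[0,0,0]},{"offset":[9,0,1.5],"jaw":1,"twist":[0,0,0]},{"offset":[0,0,1.5],"jaw":1,"twist":[0,0,0]}]'
cat > look.py <<'E'
from h import *
import sys
rep(); im=vision.read_camera('scene'); f=face(im[:,:,::-1],0,0,1,-120.5+float(sys.argv[2]),float(sys.argv[1]))
cv2.imwrite(sys.argv[3],f)
g=cv2.GaussianBlur(cv2.cvtColor(f,cv2.COLOR_BGR2GRAY),(0,0),6).astype(int)
# dark spots on a ring about the centre
yy,xx=np.mgrid[:360,:360]; r=np.hypot(xx-192,yy-215)
loc=[(g[y,x],x,y) for y in range(80,340,2) for x in range(60,320,2) if 35<r[y,x]<105 and g[y,x]==g[max(0,y-24):y+25,max(0,x-24):x+25].min()]
for v,x,y in sorted(loc)[:4]: print(v,x,y,"ang",round(np.degrees(np.arctan2(215-y,x-192))),"r",round(r[y,x]))
E
python3 look.py 0 0 pics/f2.png
```

```text
clock: 4.3
tcp_pos: [0.5326, -0.081, 0.071]
orientation: [0.002, 0.686, 0.727, 0.001]
wrist_force: [-1.5, 0.4, 5.3]
finger_gap: -0.0002
t 4.3 jig mm [  -7.1 -131.3] z 71.0 F [-1.5  0.5  5.3] gap -0.0
77 136 286 ang -128 r 90
77 136 288 ang -127 r 92
77 138 286 ang -127 r 89
77 138 288 ang -126 r 91
```

The dimple is at -128°, exactly as predicted (145° + 87°), with about 58 mm of rim turned so far. Continuing.

```bash
python3 -m jog '[{"offset":[-4,0,1.8],"jaw":1,"twist":[0,0,0]},{"offset":[-8,0,2.6],"jaw":1,"twist":[0,0,0]},{"offset":[-8,0,-8],"jaw":1,"twist":[0,0,0]},{"offset":[29,0,-8],"jaw":1,"twist":[0,0,0]},{"offset":[29,0,1],"jaw":1,"twist":[0,0,0]},{"offset":[29,0,2.8],"jaw":1,"twist":[0,0,0]},{"offset":[20,0,2],"jaw":1,"twist":[0,0,0]},{"offset":[11,0,1.8],"jaw":1,"twist":[0,0,0]},{"offset":[2,0,1.8],"jaw":1,"twist":[0,0,0]},{"offset":[-8,0,2.6],"jaw":1,"twist":[0,0,0]},{"offset":[-8,0,-8],"jaw":1,"twist":[0,0,0]},{"offset":[29,0,-8],"jaw":1,"twist":[0,0,0]}]'
python3 look.py 1 0 pics/f3.png
```

```text
clock: 5.55
tcp_pos: [0.533, -0.057, 0.0801]
orientation: [0.004, 0.689, 0.725, 0.001]
wrist_force: [-0.4, 0.5, 0.7]
finger_gap: -0.0001
t 5.55 jig mm [  -5.3 -107.4] z 80.1 F [-0.4  0.6  0.7] gap -0.0
76 194 252 ang -87 r 37
76 194 254 ang -87 r 39
76 196 250 ang -83 r 35
76 196 252 ang -84 r 37
```

```bash
sed -i 's/35<r\[y,x\]<105/60<r[y,x]<105/; s/\[:4\]: print/[:40:6]: print/' look.py; python3 look.py 1 0 pics/f3.png; python3 -c "
from h import *
goto(-6,-102,80)"
```

```text
t 5.6 jig mm [  -7.3 -100.1] z 79.4 F [-1.8  3.6  0. ] gap -0.0
74 216 270 ang -66 r 60
74 222 268 ang -60 r 61
74 224 268 ang -59 r 62
74 226 266 ang -56 r 61
74 226 278 ang -62 r 72
74 228 276 ang -59 r 71
74 230 276 ang -58 r 72
t 5.65 jig mm [  -7.7 -101.4] z 79.0 F [0.1 0.6 0.9] gap 0.0
offset [-0.6  1.7 -1. ] twist [0.16 0.11 0.02]
```

View pics/f3.png

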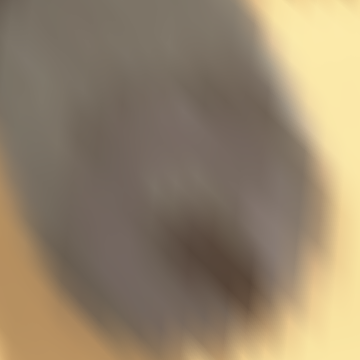

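The dimple is at about (245,285), i.e. -53°. That is 209° in total: the fast rows lag a little and each stroke loses some travel. Continuing, with a check after each call.

```bash
python3 -m jog '[{"offset":[-1,2,8.5],"jaw":1,"twist":[0.2,0.1,0]},{"offset":[-1,2,10.6],"jaw":1,"twist":[0.2,0.1,0]},{"offset":[-13,2,9.8],"jaw":1,"twist":[0.2,0.1,0]},{"offset":[-25,2,9.6],"jaw":1,"twist":[0.2,0.1,0]},{"offset":[-37,2,10.5],"jaw":1,"twist":[0.2,0.1,0]},{"offset":[-39,2,3],"jaw":1,"twist":[0.2,0.1,0]},{"offset":[0,2,3],"jaw":1,"twist":[0.2,0.1,0]},{"offset":[0,2,10.6],"jaw":1,"twist":[0.2,0.1,0]},{"offset":[-12,2,9.8],"jaw":1,"twist":[0.2,0.1,0]},{"offset":[-25,2,9.6],"jaw":1,"twist":[0.2,0.1,0]},{"offset":[-37,2,10.5],"jaw":1,"twist":[0.2,0.1,0]},{"offset":[-38,2,0],"jaw":1,"twist":[0.2,0.1,0]}]'
python3 look.py 1 0 pics/f4.png; python3 -c "
from h import *
goto(-6,-102,79)"
```

```text
clock: 6.85
tcp_pos: [0.5336, -0.0903, 0.0784]
orientation: [-0.001, 0.686, 0.727, -0.001]
wrist_force: [0.0, -0.3, -0.0]
finger_gap: -0.0001
t 6.85 jig mm [  -6.7 -140.6] z 78.4 F [ 0.  -0.3 -0. ] gap -0.0
87 122 154 ang 139 r 93
87 126 154 ang 137 r 90
87 128 156 ang 137 r 87
87 130 160 ang 138 r 83
117 272 168 ang 30 r 93
117 274 170 ang 29 r 94
117 276 172 ang 27 r 94
t 6.9 jig mm [  -5.4 -140.6] z 80.6 F [ 0.1 -0.5  1.9] gap -0.0
offset [38.6 -0.7  1.6] twist [-0.01  0.03 -0.06]
```

```bash
python3 -m jog '[{"offset":[39,0,1],"jaw":1,"twist":[0,0,0]},{"offset":[39,0,1],"jaw":1,"twist":[0,0,0]},{"offset":[39,0,1],"jaw":1,"twist":[0,0,0]}]'
python3 -c "
from h import *
goto(-6,-102,79);vision.read_camera('top');rep()"
```

```text
clock: 7.2
tcp_pos: [0.5325, -0.0506, 0.0796]
orientation: [0.0, 0.686, 0.728, -0.0]
wrist_force: [0.4, 0.2, -0.8]
finger_gap: 0.0
t 7.2 jig mm [  -5.5 -101. ] z 79.6 F [ 0.4  0.2 -0.8] gap 0.0
offset [-1.  -0.5  0.6] twist [-0.03  0.03  0.03]
t 7.25 jig mm [  -5.3 -101.5] z 79.6 F [-0.  -0.4 -0.1] gap 0.0
```

```bash
python3 -m jog '[{"offset":[-1,0,9],"jaw":1,"twist":[0,0,0]},{"offset":[-1,0,11.2],"jaw":1,"twist":[0,0,0]},{"offset":[-13,0,10.4],"jaw":1,"twist":[0,0,0]},{"offset":[-25,0,10.2],"jaw":1,"twist":[0,0,0]},{"offset":[-37,0,11.1],"jaw":1,"twist":[0,0,0]},{"offset":[-39,0,3],"jaw":1,"twist":[0,0,0]},{"offset":[0,0,3],"jaw":1,"twist":[0,0,0]},{"offset":[0,0,11.2],"jaw":1,"twist":[0,0,0]},{"offset":[-12,0,10.4],"jaw":1,"twist":[0,0,0]},{"offset":[-25,0,10.2],"jaw":1,"twist":[0,0,0]},{"offset":[-37,0,11.1],"jaw":1,"twist":[0,0,0]},{"offset":[-38,0,0],"jaw":1,"twist":[0,0,0]}]'
python3 look.py 3 0 pics/f5.png;  python3 -m jog '[{"offset":[38,0,0],"jaw":1,"twist":[0,0,0]},{"offset":[38,0,0],"jaw":1,"twist":[0,0,0]},{"offset":[38,0,0],"jaw":1,"twist":[0,0,0]}]'
python3 -c "
from h import *
goto(-6,-102,79);vision.read_camera('top');rep()"
```

```text
clock: 8.45
tcp_pos: [0.5341, -0.0909, 0.0791]
orientation: [-0.0, 0.687, 0.727, -0.001]
wrist_force: [0.1, 0.6, -0.2]
finger_gap: 0.0
t 8.45 jig mm [  -6.2 -141.3] z 79.1 F [ 0.1  0.6 -0.2] gap 0.0
75 166 272 ang -115 r 63
75 168 272 ang -113 r 62
75 168 284 ang -109 r 73
75 170 278 ang -109 r 67
75 170 290 ang -106 r 78
75 172 284 ang -106 r 72
75 174 280 ang -105 r 67
clock: 8.8
tcp_pos: [0.5333, -0.0525, 0.0813]
orientation: [0.001, 0.686, 0.727, -0.0]
wrist_force: [-0.4, 0.2, -0.1]
finger_gap: 0.0001
t 8.8 jig mm [  -4.8 -102.9] z 81.3 F [-0.4  0.2 -0.1] gap 0.0
offset [ 0.9 -1.2  2.3] twist [ 0.04  0.1  -0.04]
t 8.85 jig mm [  -4.7 -103.4] z 81.2 F [ 0.2 -0.3  0.1] gap -0.0
```

Run:
```python
from h import *
f=cv2.imread("pics/f5.png");im=vision.read_camera("scene")
cv2.imwrite("pics/f6.png",np.hstack([cv2.imread("pics/f4.png"),f]));crop("s",im,190,205,100,75,8,"pics/c6.png")
```

```text
(no output)
```

View pics/f6.png

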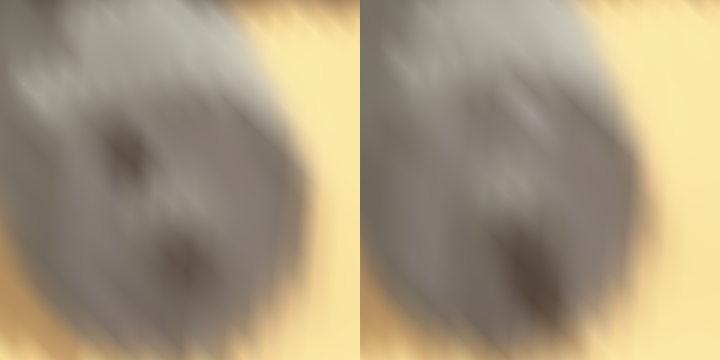

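In the left panel the dimple is at (125,155), about 130°. In the right panel it is at (178,290), about 283°. The cumulative turn is about 545°, or 1.5 turns, so four more strokes of about 80-85° should give about 2.4 turns.

```bash
python3 -m jog '[{"offset":[1,0,10.5],"jaw":1,"twist":[0,0,0]},{"offset":[1,0,12.8],"jaw":1,"twist":[0,0,0]},{"offset":[-11,0,12],"jaw":1,"twist":[0,0,0]},{"offset":[-23,0,11.8],"jaw":1,"twist":[0,0,0]},{"offset":[-36,0,12.7],"jaw":1,"twist":[0,0,0]},{"offset":[-37,0,4],"jaw":1,"twist":[0,0,0]},{"offset":[2,0,4],"jaw":1,"twist":[0,0,0]},{"offset":[2,0,12.8],"jaw":1,"twist":[0,0,0]},{"offset":[-10,0,12],"jaw":1,"twist":[0,0,0]},{"offset":[-23,0,11.8],"jaw":1,"twist":[0,0,0]},{"offset":[-36,0,12.7],"jaw":1,"twist":[0,0,0]},{"offset":[-36,0,2],"jaw":1,"twist":[0,0,0]}]'
python3 look.py 3.5 0 pics/f7.png;  python3 -m jog '[{"offset":[38,0,0],"jaw":1,"twist":[0,0,0]},{"offset":[38,0,0],"jaw":1,"twist":[0,0,0]},{"offset":[38,0,0],"jaw":1,"twist":[0,0,0]}]'
python3 -c "
from h import *
goto(-6,-102,79);vision.read_camera('top');rep()"
```

```text
clock: 10.1
tcp_pos: [0.5349, -0.0915, 0.079]
orientation: [0.001, 0.688, 0.726, -0.001]
wrist_force: [-0.0, -0.0, 0.3]
finger_gap: -0.0001
t 10.1 jig mm [  -5.4 -141.9] z 79.0 F [-0.  -0.   0.3] gap -0.0
86 152 260 ang -132 r 60
86 156 264 ang -126 r 61
94 122 146 ang 135 r 98
94 126 146 ang 134 r 95
117 240 146 ang 55 r 84
117 242 148 ang 53 r 84
117 244 150 ang 51 r 83
clock: 10.45
tcp_pos: [0.5342, -0.053, 0.0811]
orientation: [0.002, 0.687, 0.727, -0.0]
wrist_force: [-0.2, 0.3, -0.1]
finger_gap: -0.0001
t 10.45 jig mm [  -3.9 -103.5] z 81.1 F [-0.2  0.3 -0.1] gap -0.0
offset [ 1.5 -2.1  2.1] twist [ 0.14  0.17 -0.17]
t 10.5 jig mm [  -3.8 -103.8] z 81.0 F [ 0.3 -0.2 -0.5] gap -0.0
```

The dimple is at about 119°, one turn minus 11° since the f4 check four strokes ago, or 87° per stroke. The total is about 741°, or 2.06 turns. One more stroke takes it to about 2.3, comfortably inside 2 to 3.

```bash
python3 -m jog '[{"offset":[1.5,0,10.5],"jaw":1,"twist":[0,0,0]},{"offset":[1.5,0,12.6],"jaw":1,"twist":[0,0,0]},{"offset":[-11,0,11.8],"jaw":1,"twist":[0,0,0]},{"offset":[-23,0,11.6],"jaw":1,"twist":[0,0,0]},{"offset":[-36,0,12.5],"jaw":1,"twist":[0,0,0]},{"offset":[-36,0,0],"jaw":1,"twist":[0,0,0]},{"offset":[-36,0,-20],"jaw":1,"twist":[0,0,0]},{"offset":[-36,0,-20],"jaw":1,"twist":[0,0,0]}]'
python3 look.py 4 0 pics/f8.png
python3 - <<'E'
from h import *
t=vision.read_camera("top"); crop("t",t,200,132,200,106,4,"pics/t8.png")
cv2.imwrite("pics/c8.png",np.vstack([cv2.resize(np.hstack([cv2.imread("pics/f7.png"),cv2.imread("pics/f8.png")]),(400,200)),np.zeros((1,400,3),np.uint8)]))
a=cv2.imread("pics/t8.png");b=cv2.imread("pics/c8.png");a=np.vstack([a,np.zeros((176,800,3),np.uint8)]);a[424:,:400]=b[:176]
cv2.imwrite("pics/v8.png",a)
E
```

```text
clock: 11.3
tcp_pos: [0.5381, -0.0903, 0.1038]
orientation: [0.004, 0.688, 0.726, 0.001]
wrist_force: [0.6, -0.1, 0.1]
finger_gap: -0.0001
t 11.3 jig mm [  -2.2 -140.9] z 103.8 F [ 0.6 -0.1  0.1] gap -0.0
85 146 260 ang -136 r 64
85 148 262 ang -133 r 64
85 150 262 ang -132 r 63
85 152 264 ang -129 r 63
119 242 160 ang 48 r 74
121 166 132 ang 107 r 87
```

View pics/v8.png

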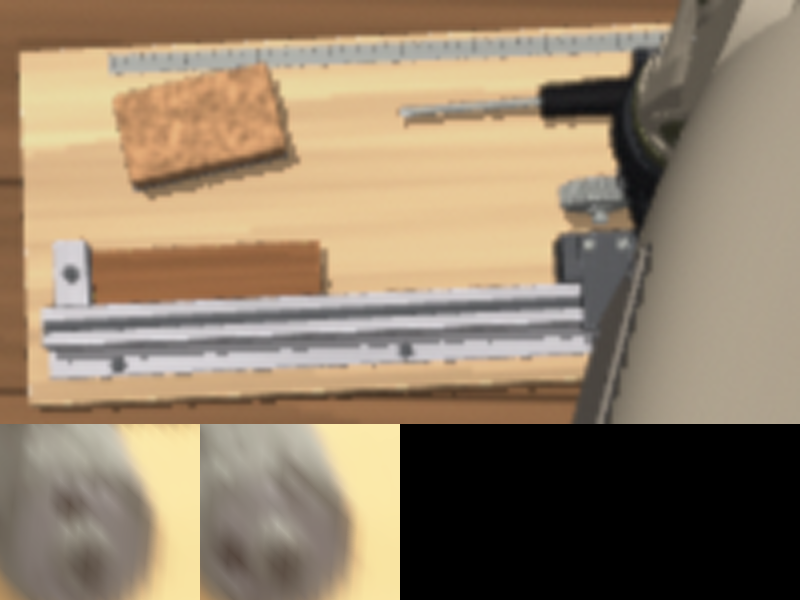

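The view shows the dimple rotated on to about 194°, so the total is about 816° (2.27 turns). The stop slid about 8 mm back, to a +y edge at crop x≈557, once it was slack. The strip and bystanders are unmoved. Next I'll go behind the stop.

```bash
python3 -c "
from h import *
goto(-42,-192,100)"
```

```text
t 11.4 jig mm [  -3.5 -140.1] z 101.5 F [ 0.9  0.3 -0.8] gap 0.0
offset [-52.  -38.3   1.6] twist [ 0.21  0.2  -0.22]
```

```bash
python3 -m jog '[{"offset":[-26,-19,1.5],"jaw":1,"twist":[0.2,0.2,-0.2]},{"offset":[-52,-38.5,1.5],"jaw":1,"twist":[0.2,0.2,-0.2]},{"offset":[-52,-38.5,1.5],"jaw":1,"twist":[0.2,0.2,-0.2]},{"offset":[-52,-38.5,1.5],"jaw":1,"twist":[0.2,0.2,-0.2]},{"offset":[-52,-38.5,30],"jaw":1,"twist":[0.2,0.2,-0.2]},{"offset":[-52,-38.5,30],"jaw":1,"twist":[0.2,0.2,-0.2]}]'; python3 -c "
from h import *
goto(-42,-192,40)"
```

```text
clock: 12.0
tcp_pos: [0.4993, -0.142, 0.0687]
orientation: [-0.003, 0.686, 0.728, -0.001]
wrist_force: [-0.8, 0.8, -0.6]
finger_gap: -0.0001
t 12.0 jig mm [ -44.  -190.2] z 68.7 F [-0.7  0.8 -0.6] gap -0.0
offset [-1.9  2.1 28.6] twist [-0.27 -0.17  0.03]
```

```bash
python3 -m jog '[{"offset":[-2,2,5],"jaw":1,"twist":[-0.2,-0.2,0]},{"offset":[-2,2,15],"jaw":1,"twist":[-0.2,-0.2,0]},{"offset":[-2,2,28],"jaw":1,"twist":[-0.2,-0.2,0]},{"offset":[-2,2,28],"jaw":1,"twist":[-0.2,-0.2,0]}]'; python3 -c "
from h import *
goto(-42,-165,40)"
python3 -m jog '[{"offset":[7,0,0],"jaw":1,"twist":[0,0,0]},{"offset":[14,0,0],"jaw":1,"twist":[0,0,0]},{"offset":[21,0,0],"jaw":1,"twist":[0,0,0]}]'; python3 -c "
from h import *
goto(-42,-165,40)"
```

```text
clock: 12.4
tcp_pos: [0.5004, -0.143, 0.0392]
orientation: [-0.001, 0.686, 0.728, -0.001]
wrist_force: [-0.3, -0.2, -0.0]
finger_gap: -0.0001
t 12.4 jig mm [ -42.9 -191.3] z 39.2 F [-0.3 -0.2 -0. ] gap -0.0
offset [26.3  1.  -0.8] twist [-0.2  -0.04  0.06]
clock: 12.7
tcp_pos: [0.4994, -0.1214, 0.0398]
orientation: [-0.001, 0.686, 0.728, -0.001]
wrist_force: [0.7, -0.2, -0.6]
finger_gap: -0.0001
t 12.7 jig mm [ -42.7 -169.7] z 39.8 F [ 0.7 -0.3 -0.6] gap -0.0
offset [ 4.7  0.7 -0.2] twist [-0.16 -0.03  0.07]
```

```bash
python3 -m jog '[{"offset":[4,0.5,0],"jaw":1,"twist":[0,0,0]},{"offset":[8,0.5,0],"jaw":1,"twist":[0,0,0]},{"offset":[12,0.5,0],"jaw":1,"twist":[0,0,0]}]'; python3 -c "
from h import *
goto(-42,-50,40)"
```

```text
clock: 13.0
tcp_pos: [0.4988, -0.1116, 0.04]
orientation: [0.001, 0.686, 0.728, -0.003]
wrist_force: [-2.3, -9.6, -3.8]
finger_gap: 0.0
t 13.0 jig mm [ -42.6 -159.8] z 40.0 F [-2.8 -9.5 -3.8] gap 0.0
offset [109.8   0.6  -0.7] twist [-0.24  0.32  0.  ]
```

Contact is made and the push force is 9.5 N, so the stop slides as a slack one should. I'll push most of the way, then look.

```bash
python3 -m jog '[{"offset":[10,0.5,0],"jaw":1,"twist":[0,0,0]},{"offset":[20,0.5,0],"jaw":1,"twist":[0,0,0]},{"offset":[30,0.5,0],"jaw":1,"twist":[0,0,0]},{"offset":[40,0.5,0],"jaw":1,"twist":[0,0,0]},{"offset":[50,0.5,0],"jaw":1,"twist":[0,0,0]},{"offset":[60,0.5,0],"jaw":1,"twist":[0,0,0]},{"offset":[70,0.5,0],"jaw":1,"twist":[0,0,0]},{"offset":[80,0.5,0],"jaw":1,"twist":[0,0,0]},{"offset":[90,0.5,0],"jaw":1,"twist":[0,0,0]},{"offset":[100,0.5,0],"jaw":1,"twist":[0,0,0]},{"offset":[110,0.5,0],"jaw":1,"twist":[0,0,0]}]'
python3 - <<'E'
from h import *
rep(); t=vision.read_camera("top"); s=vision.read_camera("scene")
a=cv2.resize(t[180:220,200:320,::-1],None,fx=6.5,fy=6.5,interpolation=cv2.INTER_CUBIC)
b=cv2.resize(s[175:225,240:340,::-1],None,fx=6.5,fy=6.5,interpolation=cv2.INTER_CUBIC)
o=np.zeros((590,780,3),np.uint8);o[:260]=a;o[262:587,:650]=b;cv2.imwrite("pics/v9.png",o)
E
```

```text
clock: 14.1
tcp_pos: [0.4924, -0.0039, 0.04]
orientation: [0.003, 0.687, 0.727, -0.006]
wrist_force: [-3.4, -9.8, 2.5]
finger_gap: -0.0001
t 14.1 jig mm [-42.7 -51.9] z 40.0 F [-4.  -9.6  2.5] gap -0.0
```

View pics/v9.png

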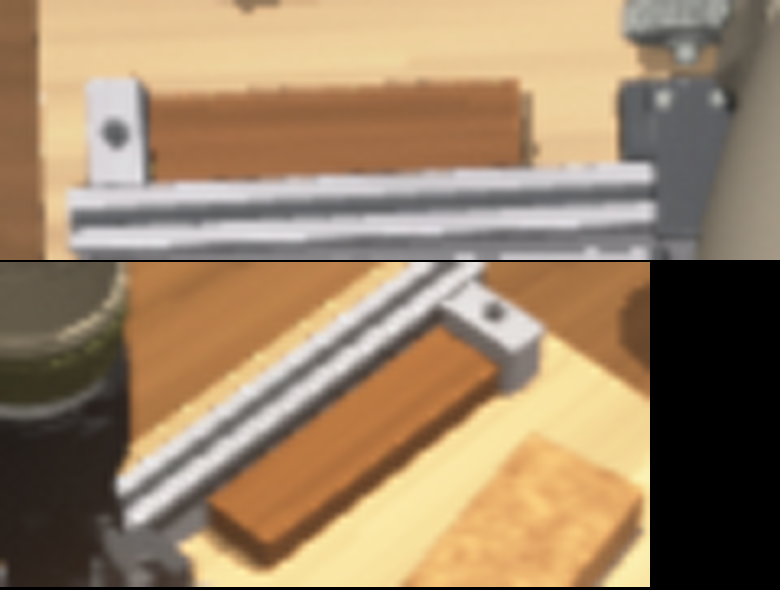

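Run:
```python
from h import *
J=lambda p:(RJ.T@(p[:2]-O)*1000).round(1)
P=lambda x,y,z:J(ray("top",200+(x+.5)/6.5-.5,180+(y+.5)/6.5-.5,z))
for z in(.019,.057):print("stop face",z,P(618,120,z))
print("strip end top",P(520,125,.038),"bot",P(526,150,.018),"fixed in",P(146,120,.05),"strip far",P(150,140,.038),"wheel",P(625,20,.0465),P(730,20,.0465))
```

```text
stop face 0.019 [-37.6  13.2]
stop face 0.057 [-43.1  15.3]
strip end top [-40.6  53.8] bot [-48.2  51.5] fixed in [-33.5 202.7] strip far [-39.9 202.7] wheel [-1.2  9.8] [ -3.1 -32.4]
```

```bash
python3 -m jog '[{"offset":[8,0,0],"jaw":1,"twist":[0,0,0]},{"offset":[16,0,0],"jaw":1,"twist":[0,0,0]},{"offset":[24,0,0],"jaw":1,"twist":[0,0,0]},{"offset":[30,0,0],"jaw":1,"twist":[0,0,0]},{"offset":[34,0,0],"jaw":1,"twist":[0,0,0]},{"offset":[34,0,0],"jaw":1,"twist":[0,0,0]}]'
cat > fine.py <<'E'
from h import *
import sys
rep(); t=np.mean([vision.read_camera("top").astype(float) for _ in range(3)],0).astype(np.uint8); s=vision.read_camera("scene")
a=cv2.resize(t[184:214,265:335,::-1],None,fx=11,fy=11,interpolation=cv2.INTER_CUBIC)
b=cv2.resize(s[190:215,250:300,::-1],None,fx=10,fy=10,interpolation=cv2.INTER_CUBIC)
o=np.zeros((585,780,3),np.uint8);o[:330,:770]=a;o[332:582,:500]=b;cv2.imwrite(sys.argv[1],o)
for v in(195,197,199,201): print(v,cv2.cvtColor(t,cv2.COLOR_RGB2GRAY)[v,272:292].tolist())
E
python3 fine.py pics/v10.png
```

```text
clock: 14.8
tcp_pos: [0.4904, 0.0302, 0.04]
orientation: [0.003, 0.686, 0.727, -0.007]
wrist_force: [-0.5, -7.4, 0.0]
finger_gap: -0.0
t 14.8 jig mm [-42.8 -17.8] z 40.0 F [-0.9 -7.3  0. ] gap -0.0
195 [117, 117, 117, 117, 117, 116, 117, 122, 134, 132, 92, 95, 97, 96, 85, 115, 164, 167, 126, 101]
197 [111, 112, 112, 112, 111, 111, 113, 120, 130, 128, 87, 94, 96, 94, 78, 95, 119, 123, 107, 99]
199 [119, 119, 118, 119, 118, 118, 119, 124, 109, 122, 83, 95, 99, 98, 87, 98, 97, 97, 97, 95]
201 [118, 118, 117, 117, 117, 117, 118, 116, 109, 118, 97, 99, 99, 97, 84, 97, 97, 97, 97, 96]
```

View pics/v10.png

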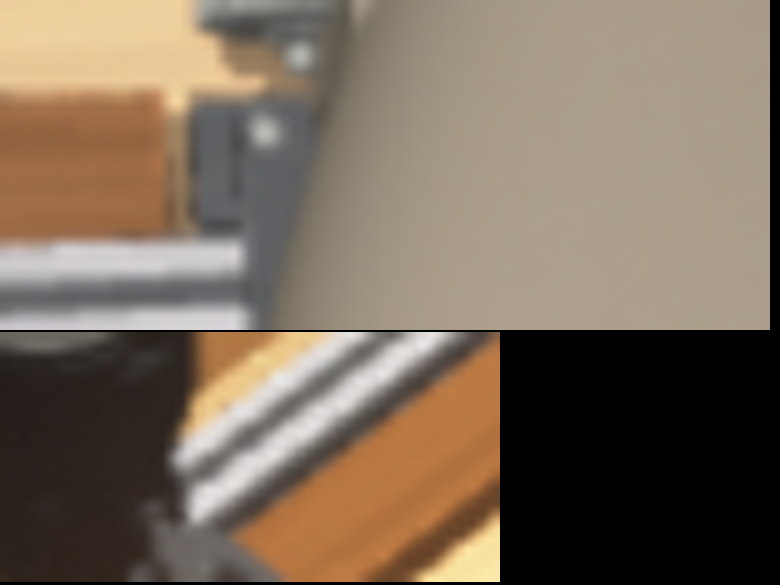

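The gap is now about 2.4 px, or roughly 5-6 mm, between the strip end (crop x 167) and the stop face (193). That was my last picture to view, so from here I'll use numeric profiles.

```bash
cat > prof.py <<'E'
from h import *
rep(); t=np.mean([vision.read_camera("top").astype(float) for _ in range(4)],0)
a=t[194:200].mean(0)
print("R",a[274:288,0].round().tolist());print("B",a[274:288,2].round().tolist())
d=a[:,0]-a[:,2]; seg=d[276:286]
lvl=(d[274:277].mean()+0)/2; i=np.where(d[276:288]<lvl)[0][0]+276
print("strip->grey edge u",round(i-1+(d[i-1]-lvl)/(d[i-1]-d[i]),2))
f=t[190:197,214:226].mean(0);print("fixed/strip R-B",(f[:,0]-f[:,2]).round().tolist())
E
python3 prof.py; python3 -m jog '[{"offset":[1,0,0],"jaw":1,"twist":[0,0,0]},{"offset":[2,0,0],"jaw":1,"twist":[0,0,0]},{"offset":[3,0,0],"jaw":1,"twist":[0,0,0]},{"offset":[3,0,0],"jaw":1,"twist":[0,0,0]}]';python3 prof.py
```

```text
t 15.0 jig mm [-42.7 -17.8] z 40.0 F [-1.3 -7.4 -0.4] gap 0.0
R [156.0, 156.0, 156.0, 156.0, 156.0, 164.0, 155.0, 154.0, 97.0, 95.0, 97.0, 95.0, 84.0, 101.0]
B [69.0, 69.0, 69.0, 69.0, 69.0, 75.0, 91.0, 97.0, 80.0, 97.0, 100.0, 98.0, 87.0, 104.0]
strip->grey edge u 281.33
fixed/strip R-B [27.0, 24.0, 25.0, 25.0, 24.0, 25.0, 25.0, 31.0, 51.0, 80.0, 84.0, 84.0]
clock: 15.6
tcp_pos: [0.4903, 0.0311, 0.0402]
orientation: [0.005, 0.687, 0.727, -0.008]
wrist_force: [-0.4, -10.0, -1.7]
finger_gap: 0.0
t 15.6 jig mm [-42.8 -16.9] z 40.2 F [ -1.  -10.   -1.7] gap 0.0
R [156.0, 156.0, 156.0, 156.0, 157.0, 164.0, 151.0, 124.0, 101.0, 97.0, 97.0, 96.0, 95.0, 117.0]
B [69.0, 69.0, 69.0, 69.0, 69.0, 75.0, 89.0, 84.0, 97.0, 100.0, 100.0, 99.0, 98.0, 118.0]
strip->grey edge u 280.85
fixed/strip R-B [27.0, 24.0, 25.0, 24.0, 24.0, 24.0, 25.0, 31.0, 51.0, 80.0, 84.0, 84.0]
```

```bash
python3 -m jog '[{"offset":[1,0,0],"jaw":1,"twist":[0,0,0]},{"offset":[2,0,0],"jaw":1,"twist":[0,0,0]},{"offset":[3,0,0],"jaw":1,"twist":[0,0,0]},{"offset":[4,0,0],"jaw":1,"twist":[0,0,0]},{"offset":[4,0,0],"jaw":1,"twist":[0,0,0]}]';python3 prof.py
```

```text
clock: 16.3
tcp_pos: [0.4901, 0.0332, 0.0404]
orientation: [0.007, 0.687, 0.726, -0.01]
wrist_force: [0.3, -8.8, -2.1]
finger_gap: -0.0003
t 16.3 jig mm [-42.8 -14.8] z 40.4 F [-0.2 -8.8 -2.1] gap -0.0
R [156.0, 156.0, 156.0, 155.0, 156.0, 162.0, 135.0, 97.0, 95.0, 97.0, 95.0, 92.0, 111.0, 128.0]
B [69.0, 69.0, 69.0, 68.0, 69.0, 74.0, 83.0, 88.0, 98.0, 100.0, 99.0, 95.0, 113.0, 127.0]
strip->grey edge u 280.2
fixed/strip R-B [27.0, 24.0, 25.0, 25.0, 25.0, 25.0, 25.0, 31.0, 50.0, 80.0, 84.0, 84.0]
```

```bash
python3 -m jog '[{"offset":[1,0,0],"jaw":1,"twist":[0,0,0]},{"offset":[2,0,0],"jaw":1,"twist":[0,0,0]},{"offset":[2.8,0,0],"jaw":1,"twist":[0,0,0]},{"offset":[3.2,0,0],"jaw":1,"twist":[0,0,0]},{"offset":[3.2,0,0],"jaw":1,"twist":[0,0,0]}]';python3 prof.py
```

```text
clock: 17.0
tcp_pos: [0.49, 0.0344, 0.0405]
orientation: [0.009, 0.688, 0.726, -0.012]
wrist_force: [0.6, -9.3, -2.8]
finger_gap: -0.0003
t 17.0 jig mm [-42.9 -13.6] z 40.5 F [ 0.1 -9.3 -2.8] gap -0.0
R [156.0, 156.0, 156.0, 156.0, 157.0, 159.0, 103.0, 96.0, 97.0, 96.0, 91.0, 104.0, 123.0, 128.0]
B [69.0, 69.0, 69.0, 68.0, 69.0, 72.0, 67.0, 95.0, 100.0, 99.0, 95.0, 108.0, 123.0, 127.0]
strip->grey edge u 279.85
fixed/strip R-B [27.0, 24.0, 25.0, 24.0, 24.0, 24.0, 25.0, 31.0, 51.0, 80.0, 84.0, 84.0]
```

```bash
python3 -m jog '[{"offset":[1,0,0],"jaw":1,"twist":[0,0,0]},{"offset":[2,0,0],"jaw":1,"twist":[0,0,0]},{"offset":[2.5,0,0],"jaw":1,"twist":[0,0,0]},{"offset":[2.5,0,0],"jaw":1,"twist":[0,0,0]}]';python3 prof.py
```

```text
clock: 17.6
tcp_pos: [0.49, 0.0349, 0.0406]
orientation: [0.011, 0.688, 0.726, -0.014]
wrist_force: [0.4, -9.1, -2.8]
finger_gap: 0.0001
t 17.6 jig mm [-42.8 -13.1] z 40.6 F [-0.1 -9.1 -2.8] gap 0.0
R [156.0, 156.0, 156.0, 156.0, 157.0, 159.0, 99.0, 96.0, 97.0, 95.0, 83.0, 102.0, 127.0, 129.0]
B [69.0, 69.0, 69.0, 69.0, 69.0, 72.0, 71.0, 97.0, 100.0, 98.0, 86.0, 105.0, 126.0, 120.0]
strip->grey edge u 279.74
fixed/strip R-B [27.0, 24.0, 25.0, 24.0, 24.0, 25.0, 25.0, 31.0, 51.0, 80.0, 84.0, 84.0]
```

```bash
sed -i 's/^f=.*//' prof.py
cat >> prof.py <<'E'
f=t[190:197,219:226].mean(0);print("far R-B",(f[:,0]-f[:,2]).round(1).tolist(),"near R-B",d[277:283].round(1).tolist())
E
for i in 1; do python3 -m jog '[{"offset":[1,0,0],"jaw":1,"twist":[0,0,0]},{"offset":[2,0,0],"jaw":1,"twist":[0,0,0]},{"offset":[2.5,0,0],"jaw":1,"twist":[0,0,0]},{"offset":[2.5,0,0],"jaw":1,"twist":[0,0,0]}]';python3 prof.py; done
```

```text
clock: 18.2
tcp_pos: [0.4899, 0.0353, 0.0407]
orientation: [0.013, 0.688, 0.725, -0.016]
wrist_force: [0.9, -10.2, -3.0]
finger_gap: -0.0
t 18.2 jig mm [-42.9 -12.7] z 40.7 F [  0.3 -10.2  -3. ] gap -0.0
R [156.0, 156.0, 156.0, 155.0, 157.0, 160.0, 101.0, 95.0, 97.0, 95.0, 88.0, 106.0, 128.0, 123.0]
B [69.0, 69.0, 69.0, 68.0, 69.0, 74.0, 78.0, 97.0, 100.0, 99.0, 91.0, 106.0, 118.0, 104.0]
strip->grey edge u 279.67
far R-B [24.6, 24.9, 31.1, 51.1, 80.1, 84.3, 84.5] near R-B [87.0, 87.4, 85.9, 22.4, -2.0, -3.6]
```

```bash
python3 -m jog '[{"offset":[1,0,0],"jaw":1,"twist":[0,0,0]},{"offset":[2,0,0],"jaw":1,"twist":[0,0,0]},{"offset":[2.5,0,0],"jaw":1,"twist":[0,0,0]},{"offset":[2.5,0,0],"jaw":1,"twist":[0,0,0]}]';python3 prof.py
```

```text
clock: 18.8
tcp_pos: [0.4899, 0.0356, 0.0408]
orientation: [0.015, 0.689, 0.725, -0.018]
wrist_force: [0.1, -10.6, -2.7]
finger_gap: -0.0001
t 18.8 jig mm [-42.9 -12.4] z 40.8 F [ -0.5 -10.5  -2.7] gap -0.0
R [156.0, 156.0, 156.0, 156.0, 156.0, 154.0, 107.0, 97.0, 96.0, 96.0, 97.0, 110.0, 120.0, 130.0]
B [69.0, 69.0, 69.0, 69.0, 69.0, 75.0, 91.0, 99.0, 100.0, 100.0, 98.0, 100.0, 100.0, 106.0]
strip->grey edge u 279.57
far R-B [24.4, 25.0, 31.5, 52.1, 80.6, 84.3, 84.4] near R-B [87.0, 86.8, 79.3, 16.6, -2.2, -3.5]
```

```bash
python3 prof.py|tail -1; python3 -m jog '[{"offset":[1,0,0],"jaw":1,"twist":[0,0,0]},{"offset":[2,0,0],"jaw":1,"twist":[0,0,0]},{"offset":[2.5,0,0],"jaw":1,"twist":[0,0,0]},{"offset":[2.5,0,0],"jaw":1,"twist":[0,0,0]}]';python3 prof.py
```

```text
far R-B [24.6, 24.8, 31.4, 52.2, 80.6, 84.1, 84.4] near R-B [87.0, 86.8, 79.3, 16.9, -2.2, -3.3]
clock: 19.6
tcp_pos: [0.4899, 0.0359, 0.041]
orientation: [0.017, 0.689, 0.724, -0.02]
wrist_force: [0.6, -9.9, -2.9]
finger_gap: -0.0001
t 19.6 jig mm [-42.9 -12.1] z 41.0 F [-0.  -9.9 -2.9] gap -0.0
R [156.0, 156.0, 156.0, 156.0, 153.0, 132.0, 105.0, 97.0, 97.0, 97.0, 108.0, 122.0, 132.0, 139.0]
B [69.0, 69.0, 69.0, 69.0, 68.0, 68.0, 95.0, 100.0, 100.0, 98.0, 97.0, 101.0, 107.0, 113.0]
strip->grey edge u 279.38
far R-B [24.6, 24.9, 31.3, 53.5, 80.7, 84.3, 84.6] near R-B [87.1, 85.2, 64.6, 9.5, -2.8, -3.2]
```

Both strip edges have now begun to shift by a few tenths of a millimetre, so the face is in contact. I'll back straight off and then go up.

```bash
python3 -m jog '[{"offset":[-8,0,0],"jaw":1,"twist":[0,0,0]},{"offset":[-16,0,0],"jaw":1,"twist":[0,0,0]},{"offset":[-25,0,0],"jaw":1,"twist":[0,0,0]},{"offset":[-25,0,0],"jaw":1,"twist":[0,0,0]},{"offset":[-25,0,-30],"jaw":1,"twist":[0,0,0]},{"offset":[-25,0,-80],"jaw":1,"twist":[0,0,0]},{"offset":[-30,0,-130],"jaw":1,"twist":[0,0,0]},{"offset":[-80,0,-140],"jaw":1,"twist":[0,0,0]},{"offset":[-130,0,-140],"jaw":1,"twist":[0,0,0]},{"offset":[-180,0,-140],"jaw":1,"twist":[0,0,0]},{"offset":[-230,0,-140],"jaw":1,"twist":[0,0,0]},{"offset":[-230,0,-140],"jaw":1,"twist":[0,0,0]}]';python3 prof.py
python3 - <<'E'
from h import *
t0=cv2.imread("pics/top0.png"); t=vision.read_camera("top")[:,:,::-1]
# bystander shift: phase correlation of patches (sander, driver, strip far half, tin, spacer)
for n,(x,y,w,h) in dict(sander=(222,142,56,42),driver=(296,142,82,26),strip=(210,186,66,30),tin=(140,150,55,50),spacer=(285,234,80,24)).items():
    a,b=[cv2.cvtColor(np.ascontiguousarray(i[y:y+h,x:x+w]),cv2.COLOR_BGR2GRAY).astype(np.float32) for i in(t0,t)]
    print(n,np.round(cv2.phaseCorrelate(a,b)[0],2),"mean diff",np.abs(a-b).mean().round(1))
J=lambda p:(RJ.T@(p[:2]-O)*1000).round(1)
s=t[186:190,270:320].astype(int).mean(0);print("wheel row",(s[:,2]-s[:,0]).round().astype(int).tolist())
E
```

```text
clock: 21.0
tcp_pos: [0.5022, -0.192, 0.1929]
orientation: [0.018, 0.692, 0.722, -0.02]
wrist_force: [-0.1, 1.0, -1.0]
finger_gap: -0.0002
t 21.0 jig mm [ -44.  -240.3] z 192.9 F [-0.  1. -1.] gap -0.0
R [156.0, 156.0, 156.0, 155.0, 153.0, 132.0, 104.0, 97.0, 97.0, 96.0, 98.0, 112.0, 130.0, 122.0]
B [69.0, 69.0, 68.0, 68.0, 68.0, 68.0, 95.0, 100.0, 100.0, 100.0, 102.0, 114.0, 129.0, 123.0]
strip->grey edge u 279.38
far R-B [24.6, 24.8, 31.6, 53.6, 80.7, 84.1, 84.4] near R-B [86.9, 85.0, 64.5, 9.4, -2.8, -3.3]
sander [-0.    0.49] mean diff 3.7
driver [0.01 0.52] mean diff 3.5
strip [-0.04  0.02] mean diff 3.7
tin [-0.06 -0.  ] mean diff 2.9
spacer [-0.01 -0.01] mean diff 3.1
wheel row [80, 81, 81, 81, 80, 80, 80, 81, 82, 81, 74, 63, 55, 38, 32, 32, 31, 24, 9, 4, 4, 5, 22, 30, 34, 39, 42, 47, 49, 54, 57, 62, 82, 82, 82, 82, 82, 82, 82, 82, 82, 82, 82, 82, 82, 82, 82, 81, 81, 82]
```

```bash
sed -i 's/60<r\[y,x\]<105/50<r[y,x]<115/' look.py; python3 look.py 4 147 pics/f9.png
python3 - <<'E'
from h import *
t0=cv2.imread("pics/top0.png"); t=vision.read_camera("top")[:,:,::-1]
for n,(x,y,w,h) in dict(sander=(226,146,48,36),driver=(335,148,40,16)).items():
    m=cv2.minMaxLoc(cv2.matchTemplate(np.ascontiguousarray(t[y-6:y+h+6,x-6:x+w+6]),t0[y:y+h,x:x+w],5));print(n,m[3],round(m[1],3))
E
```

```text
t 21.25 jig mm [ -44.6 -233.3] z 192.3 F [0.5 0.8 0.5] gap -0.0
92 120 236 ang -164 r 75
92 124 238 ang -161 r 72
96 216 262 ang -63 r 53
96 220 258 ang -57 r 51
96 222 260 ang -56 r 54
114 264 142 ang 45 r 103
114 268 140 ang 45 r 107
sander (6, 6) 1.0
driver (6, 6) 1.0
```

```bash
python3 -c "
from workcell import order
print(order.hand_in())"
```

```text
the job is handed in; nothing more can be done
None
```

I slackened the clamp wheel about 2.3 turns, then pushed the stop along the fence until its face met the sample strip. The job was handed in at about 21 s with the arm clear of everything.

**Wheel:** I rolled the closed fingertips across the top of the rim, about nine strokes anticlockwise. Tracking the dimple gave about 816° (2.27 turns), give or take about 15°. The rim travel (about 357 mm) and the wheel's outward shift (about 4 mm) agree. The dimple read the same after the push.

**Stop:** It slid at 9–10 N of push. I moved it in small steps at the end and stopped when the strip's edges began to shift in the camera image, which I took as contact. The strip moved about 0.1–0.4 mm in the process. After I backed off, the image of the contact was unchanged.

**Bystanders:** The sanding block and screwdriver matched their starting positions exactly on a direct template check. The tin and spacer stick showed no shift above 0.1 pixel.

**Checks that disagreed or fell short:**
- **Stop moved early:** The slack stop drifted about 8 mm away from the strip between the first strokes and the check after the last one. I didn't see exactly when, so I can't confirm directly that it was already unclamped; nothing read during the strokes was near the 25 N it holds when clamped.
- **Bystander check:** My first image comparison suggested a half-pixel shift of the sanding block and screwdriver. The template check showed none.
- **Contact not felt:** The strip is too light to show in the force reading, so contact rests on the camera evidence alone.

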